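# Turn the leaning plug trays and pot up the new cuttings

### The arm

A 7-joint arm with a two-finger parallel gripper is mounted at the origin on the work surface; the furniture and walls round the work are solid. World frame = base frame: x ahead of the robot, y to its left, z up, the work surface at z = 0. Lengths are in m, angles in rad, forces in N, time in s.
With the tool pointing down it reaches from about 0.35 to 0.9 m from the base axis. Payload 19.9 kg.
Tool frame: the origin (TCP) lies midway between the tips of the shut fingers; the grasp point (between the pads) lies 19 mm behind it; z points along the fingers, y is the line along which they close (so a half turn about z gives the same grasp; the last joint's range is limited). The gripper opens to 94 mm and grips with 3 to 60 N. Pads are 16 mm wide; open, the fingers measure 119 mm over their backs; the gripper's body (75 mm by 177 mm) begins 78 mm behind the grasp point.
Start: joints at [1.25, 0.417, -0.01, 1.614, 0.005, 1.111, -0.053], TCP at [0.173, -0.601, 0.205] pointing down, gripper open.
Joint ranges: [-2.81, 2.81], [-0.39, 2.02], [-1.27, 1.25], [0.06, 2.57], [-1.19, 4.33], [0.19, 2], [-2.82, 2.82]. Speed limits (rad/s): [1.89, 1.89, 2.39, 2.39, 3.01, 3.01, 3.01].

### API

Orientations are given as a rotation vector (axis times angle).
In Python, from station import monitor, imaging, bot gives the robot as it stands.
- The arm moves only by the tool move_arm, never from a script. Its argument "moves" is one flat list of numbers, 6 for each row, row after row: the shift along the tool's x, y, z in mm, then the turn, a rotation vector about the tool's x, y, z in rad. In form: [x, y, z, ax, ay, az, x, y, z, ax, ay, az, ...]. A call has 1 to 20 rows; each row shifts and turns the commanded pose from where the row before left it, along the tool's axes as they then stand; what a row does not reach is not made up. A row lasts 1/10 s, in which the tool goes at most 50 mm and 8.59 degrees, less where a joint would pass 70% of its speed; a pose out of reach is approached as far as the arm can. A call is refused whole if a number of a shift passes 50 or a number of a turn 0.15, either way. A call with a gripper value outside its range is refused whole. "fingers" is the gripper command: -1 is shut, 1 is fully open, values between are in proportion, set as the call begins (left out, the last holds). The fingers move at their own pace and stop on an object; "squeeze" is the grip in N (left out, the last holds). Time passes only in rows, so rows that do not move let the fingers close. It gives the time, the measured TCP pose, the force, the opening and the grip force at its end, in the units of the state.
- monitor.sense(): the state, without advancing time (a new reading comes with each control period).
- imaging.capture(name): name is "scene" or "top"; returns a dict with "image" (480x640x3 uint8, blue, green, red), "range_z" (480x640 float32, m along the optical axis (not along the pixel's ray), 0 where there is no reading), "fx", "fy", "cx", "cy" (pixels), "D" ([k1, k2, p1, p2, k3] as OpenCV has them; the pictures are not rectified), "eye" and "attitude" of the camera in the world. Camera axes: x right, y down, z forward; pixel columns grow to the right and rows downward; lengths in m; the calibration is good to about 2 mm. A picture is of the moment at which its call begins.
- bot.sign_off(): hands the job in; it is judged then, once.
The state is a dict: "time_s": time; "q": joint angles; "qd": joint speeds; "joint_efforts": joint torques, N m; "ee_pos": TCP position; "eef_rot": TCP orientation; "contact_force": force on the tool from outside, world axes, zero at the start; "moment": the same for the moment, N m; "width": opening from 0.0 (shut) to 1.0 (fully open); "gripper_force": force on a finger pad.
Only numpy, scipy, OpenCV 4.12 (cv2) and the standard library are available. Lean on these libraries where they do the work, as an engineer would, in place of code of your own. Each camera call takes 0.05 s, during which the arm holds its last target. There are 200 camera calls.

### The job

The shoots in both grey trays have leaned towards the light bar: lift each tray out by its square grip, turn it half round and put it back fully home in the wooden box, so that the shoots lean away from the light bar and the empty sockets are next to it. Then press every black cutting plug that stands on the table home, upright, in a socket of its own. Do not disturb the duck, the clay pot or the roll of tape.

Things in the scene. Friction and masses are not known exactly. Their poses are not given: they have to be found in the camera images.
- propagator: Fixed light-wood box, 195 x 214 mm, 34 mm high, with two open bays side by side along its y. Origin: centre of its underside, on the table, z up; +x points to the light bar, away from the robot within 25 degrees. Floor 6 mm thick, walls and divider 8 mm; each bay is 179 (x) x 95 (y) mm, centred at x = 0, y = +51.5 or -51.5 mm.
- light_bar (a point): Middle of the top edge of the aluminium light bar with a white strip, fixed behind the box's +x wall and parallel to it: 210 mm wide, 78 mm high, from x = +115 to +127 mm of the box's frame.
- tray_0: Loose grey tray in a bay, about 0.4 kg: block 173 (x) x 89 (y) x 36 mm, stepped in at the foot (2 mm all round below 7 mm, 4 mm below 3 mm). Origin: centre of its underside, z up; home, it lies on the bay floor, 8 mm prouder than the walls. Two sockets at its +x end; at its -x end two leafy shoots leaning to -x, up to 97 mm above the underside and 9 mm past its end. At the start the shoots are towards the light bar.
- tray_0_grip (a point): Centre of that tray's square grip, a good place to grip: 60 mm above the underside, on the middle of the tray, over its centre of mass. The grip is 22 x 22 mm, from 36 to 81 mm above the underside, sides parallel to the tray's x and y.
- tray_0_socket0 (a point): Centre of the flat floor of one socket of that tray: tray x = +60, y = +21 mm, 14 mm above the tray's underside. The socket is 43 (along tray x) x 37 (along tray y) mm, 22 mm deep, mouth edges broken by 1.5 mm. Axes as the tray's.
- tray_0_socket1 (a point): Centre of the flat floor of one socket of that tray: tray x = +60, y = -21 mm, 14 mm above the tray's underside. The socket is 43 (along tray x) x 37 (along tray y) mm, 22 mm deep, mouth edges broken by 1.5 mm. Axes as the tray's.
- tray_1: Loose grey tray in a bay, about 0.4 kg: block 173 (x) x 89 (y) x 36 mm, stepped in at the foot (2 mm all round below 7 mm, 4 mm below 3 mm). Origin: centre of its underside, z up; home, it lies on the bay floor, 8 mm prouder than the walls. Two sockets at its +x end; at its -x end two leafy shoots leaning to -x, up to 97 mm above the underside and 9 mm past its end. At the start the shoots are towards the light bar.
- tray_1_grip (a point): Centre of that tray's square grip, a good place to grip: 60 mm above the underside, on the middle of the tray, over its centre of mass. The grip is 22 x 22 mm, from 36 to 81 mm above the underside, sides parallel to the tray's x and y.
- tray_1_socket0 (a point): Centre of the flat floor of one socket of that tray: tray x = +60, y = +21 mm, 14 mm above the tray's underside. The socket is 43 (along tray x) x 37 (along tray y) mm, 22 mm deep, mouth edges broken by 1.5 mm. Axes as the tray's.
- tray_1_socket1 (a point): Centre of the flat floor of one socket of that tray: tray x = +60, y = -21 mm, 14 mm above the tray's underside. The socket is 43 (along tray x) x 37 (along tray y) mm, 22 mm deep, mouth edges broken by 1.5 mm. Axes as the tray's.
- plug_0: Loose black cutting plug, about 0.12 kg with a weighted foot, 38 (x) x 32 (y) x 50 mm high, stepped in at the foot (2 mm all round below 7 mm, 4 mm below 3 mm), green rosette on top (20 mm high, 13 mm round the axis). Origin: centre of its underside, z up. May be absent. Fits any socket, its x along the tray's x, either way round; home, 28 mm of it stands out, with finger room beside another plug only at its x sides (38 mm across).
- plug_1: Loose black cutting plug, about 0.12 kg with a weighted foot, 38 (x) x 32 (y) x 50 mm high, stepped in at the foot (2 mm all round below 7 mm, 4 mm below 3 mm), green rosette on top (20 mm high, 13 mm round the axis). Origin: centre of its underside, z up. May be absent. Fits any socket, its x along the tray's x, either way round; home, 28 mm of it stands out, with finger room beside another plug only at its x sides (38 mm across).
- plug_2: Loose black cutting plug, about 0.12 kg with a weighted foot, 38 (x) x 32 (y) x 50 mm high, stepped in at the foot (2 mm all round below 7 mm, 4 mm below 3 mm), green rosette on top (20 mm high, 13 mm round the axis). Origin: centre of its underside, z up. May be absent. Fits any socket, its x along the tray's x, either way round; home, 28 mm of it stands out, with finger room beside another plug only at its x sides (38 mm across).
- plug_3: Loose black cutting plug, about 0.12 kg with a weighted foot, 38 (x) x 32 (y) x 50 mm high, stepped in at the foot (2 mm all round below 7 mm, 4 mm below 3 mm), green rosette on top (20 mm high, 13 mm round the axis). Origin: centre of its underside, z up. May be absent. Fits any socket, its x along the tray's x, either way round; home, 28 mm of it stands out, with finger room beside another plug only at its x sides (38 mm across).
- rubber_duck: Yellow rubber duck, 56 x 46 x 42 mm, bystander; origin under its centre.
- mini_pot: Small clay pot, 49 mm across, 38 mm high, bystander; origin under its centre.
- stem_tape: Roll of green stem tape lying flat, 58 mm across, 13 mm high, bystander; origin under its centre.
Mind the look-alikes: they are no part of the job. What is shaped like the plug_3 but blue or white is not meant.

How it is judged:
By the outcome, as a careful person would: the job done as asked, in the order asked, and still so for the second after the job is handed in, with the robot touching nothing.
Of plug_0, plug_1, plug_2, plug_3 only 3 to 4 are there at a start; the rules pass over those that are not, and their reading is None.
At some moment in a run one of plug_0, plug_1, plug_2, plug_3 may be knocked a few centimetres aside while the robot is not near it.
It also fails if it takes over 210 s, if anything falls off the work surface, if the arm or the gripper's body presses on something with over 40 N, if the wrist force passes 120 N, or if a joint passes its speed limit or range.

## Working session

There is one attempt and no reset: what is moved stays moved. The work goes in short steps, Python scripts to look and compute and a tool call to move; the robot and the scene stay as the last step left them, time stands still between calls to the robot, and variables do not carry over. Pictures are saved under pics/ and viewed, at most 14 in all, crops included, and the job is handed in when it is done.

Besides the shell and the picture viewer there is one more tool, called after ">>>" as a command line: name --argument value ..., lists and objects as JSON in quotes. move_arm: Moves the arm, as the interface text tells. Its arguments: {"type":"object","properties":{"moves":{"type":"array"},"fingers":{"type":"number"},"squeeze":{"type":"number"}},"required":["moves"]}

```bash
mkdir -p pics; ls; cat > h.py <<'E'
import numpy as np, cv2
from scipy.spatial.transform import Rotation as R
from station import monitor, imaging, bot
def att(a):
    a=np.array(a,float)
    return a if a.shape==(3,3) else (R.from_rotvec(a).as_matrix() if a.size==3 else R.from_quat(a).as_matrix())
def cap(n,save=None):
    c=imaging.capture(n)
    if save: cv2.imwrite('pics/'+save,c['image'])
    K=np.array([[c['fx'],0,c['cx']],[0,c['fy'],c['cy']],[0,0,1]]);c['K']=K
    v,u=np.mgrid[0:480,0:640]
    p=cv2.undistortPoints(np.stack([u,v],-1).reshape(-1,1,2).astype(np.float64),K,np.array(c['D'])).reshape(480,640,2)
    z=c['range_z']; P=np.dstack([p[...,0]*z,p[...,1]*z,z])
    c['W']=P@att(c['attitude']).T+np.array(c['eye']); c['W'][z==0]=np.nan
    return c
E
python3 - <<'E'
from h import *
for n in('scene','top'):
    c=cap(n,n+'0.png');print(n,c['eye'],c['attitude'],c['fx'],c['D'])
    np.save(n+'0.npy',c['W'])
print(monitor.sense())
E
```

```text
pics
scene [0.15594607 0.65477181 1.05482883] [-0.67964145  2.73546647 -0.92895813] 492.3865964806077 [-0.01522126  0.          0.          0.          0.        ]
top [ 0.20295321 -0.00551011  1.53178821] [-2.10371277  2.109841   -0.23218026] 589.4089730856953 [-0.00330595  0.          0.          0.          0.        ]
{'time_s': 0.1, 'q': array([ 1.24951444,  0.41791893, -0.01032644,  1.61408239,  0.00471765,
        1.11068633, -0.05301912]), 'qd': array([ 0.00083968, -0.00115094,  0.0008325 , -0.00265307,  0.00059784,
        0.00244977, -0.00012177]), 'joint_efforts': array([ 1.75464556e-03, -8.52584624e+01,  6.40490223e-01, -4.26692641e+01,
       -4.88004880e-02,  1.64254708e-02,  1.13921101e-04]), 'ee_pos': array([ 0.17250111, -0.60038866,  0.20489811]), 'eef_rot': array([-3.10986481e+00, -4.37930726e-01,  3.74427400e-04]), 'contact_force': array([ 0.1365836 , -0.11797461,  0.67417879]), 'moment': array([-0.03725785, -0.01676119,  0.04951852]), 'gripper_force': 0.0, 'width': 1.00090898986712}
```

View pics/top0.png

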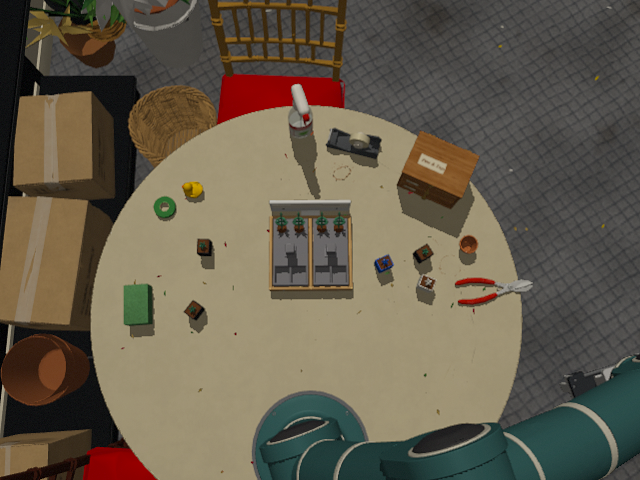

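View pics/scene0.png

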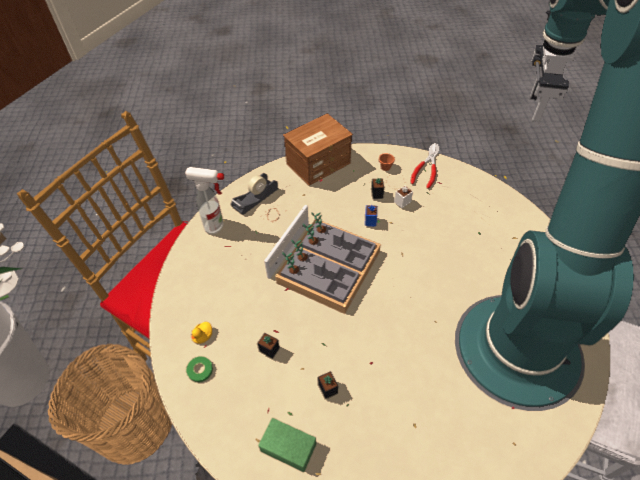

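Both views show three black plugs at top pixels (204,247), (194,310) and (423,254). The blue (383,264) and white (427,283) ones are look-alikes. The box is around (311,250), with the bar at (310,207).

```bash
cat > m.py <<'E'
from h import *
def rect(p):
    p=p[np.isfinite(p).all(1)]
    (c,s,a)=cv2.minAreaRect((p[:,:2]*1000).astype(np.float32)); return np.round(c,1),np.round(s,1),round(a,1)
def px(c,p):
    q,_=cv2.projectPoints(np.array(p,float)[None],*(lambda A:(cv2.Rodrigues(A.T)[0],-A.T@np.array(c['eye'])))(att(c['attitude'])),c['K'],np.array(c['D'])); return q.ravel()
E
python3 - <<'E'
from m import *
T=np.load('top0.npy');S=np.load('scene0.npy');I=cv2.imread('pics/top0.png')
def reg(W,u0,u1,v0,v1): return W[v0:v1,u0:u1].reshape(-1,3)
b=reg(T,262,360,195,300); sc=S.reshape(-1,3)
print('table z',np.nanmedian(reg(T,200,260,340,370)[:,2]),np.nanstd(reg(T,200,260,340,370)[:,2]))
print('scene table', np.nanmedian(reg(S,200,240,280,300)[:,2]))
bc=np.nanmean(b,0);print(bc)
for nm,W in(('top',b),('scene',sc[np.linalg.norm(sc[:,:2]-bc[:2],axis=1)<.2])):
    bar=W[(W[:,2]>.066)&(W[:,2]<.088)&(W[:,0]>bc[0]+.06)]
    wall=W[(W[:,2]>.024)&(W[:,2]<.048)]
    print(nm,'bar',rect(bar),len(bar),'box',rect(wall),len(wall))
    g=W[(W[:,2]>.078)&(W[:,2]<.1)&(W[:,0]<bc[0]+.05)]
    g=g[np.isfinite(g).all(1)]
    for h in(g[g[:,1]>bc[1]],g[g[:,1]<bc[1]]): 
        if len(h): print(' grip',h.mean(0),rect(h),len(h))
for u,v in((204,247),(194,310),(423,254)):
    p=reg(T,u-14,u+15,v-14,v+15);q=p[(p[:,2]>.035)&(p[:,2]<.056)];c=q.mean(0)
    print('plug top',c,rect(q),len(q))
    k=sc[np.linalg.norm(sc[:,:2]-c[:2],axis=1)<.045];q=k[(k[:,2]>.042)&(k[:,2]<.056)];print('   scene',q.mean(0),rect(q),len(q))
E
python3 - <<'E'
import cv2
I=cv2.imread('pics/top0.png')
cv2.imwrite('pics/c0.png',cv2.hconcat([cv2.resize(I[190:330,170:360],None,fx=4,fy=4,interpolation=2)]))
E
```

```text
table z 0.0009196733897376408 0.0032695355816232427
scene table -0.0012764895210642946
[ 0.50731481 -0.00102873  0.02874272]
top bar (array([595. ,   0.7]), array([ 56. , 208.1]), 0.9) 460 box (array([506.7,  -0.6]), array([219.6, 214.3]), 0.4) 4531
 grip [0.49424854 0.05028044 0.08699919] (array([494.7,  50. ]), array([23.2, 20.1]), 0.2) 83
 grip [ 0.49476003 -0.05249732  0.08698275] (array([494.9, -52.6]), array([20.3, 22. ]), 89.2) 81
scene bar (array([5.942e+02, 2.000e-01]), array([210.6,  53.1]), 90.0) 414 box (array([507.4, -43.6]), array([224.5, 305.3]), 0.1) 4531
 grip [0.49242276 0.05301203 0.08496062] (array([492.9,  52.1]), array([23.1, 22.6]), 86.4) 83
 grip [ 0.49269206 -0.04945046  0.0850466 ] (array([492.4, -49.6]), array([22.5, 25.6]), 2.0) 74
plug top [0.50596851 0.27263585 0.04938533] (array([507.5, 273.9]), array([32.9, 39.5]), 88.2) 171
   scene [0.50452545 0.27723474 0.04887249] (array([506.4, 275.3]), array([33.9, 38.5]), 87.9) 209
plug top [0.34392627 0.29155716 0.04978743] (array([345.4, 294.2]), array([34.2, 38.6]), 55.7) 167
   scene [0.34304981 0.29663328 0.04894755] (array([344.2, 294.8]), array([31.7, 40.6]), 53.2) 235
plug top [ 0.48785056 -0.290678    0.04965194] (array([ 489.6, -292.2]), array([32.2, 40.2]), 30.8) 159
   scene [ 0.48620276 -0.2867896   0.04878934] (array([ 487.7, -291.2]), array([32.5, 38. ]), 31.4) 109
```

View pics/c0.png

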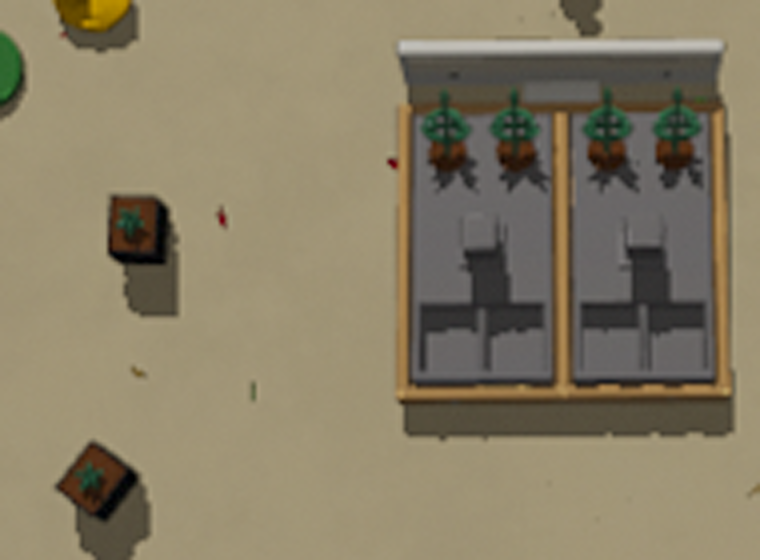

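Closer view: both trays have their shoots at the bar end, with the square grips at about (480,232) and (645,232) in the crop. The box is almost square to the world, centred near (0.494, 0.000). I'll start with the right tray.

>>> move_arm --moves '[0,0,0,0,0,0.14,0,0,0,0,0,0.14,27,-46,0,0,0,0,27,-46,0,0,0,0,27,-46,0,0,0,0,27,-46,0,0,0,0,27,-46,0,0,0,0,27,-46,0,0,0,0,27,-46,0,0,0,0,27,-46,0,0,0,0,27,-46,0,0,0,0,27,-46,10,0,0,0,27,-46,20,0,0,0,24,-43,30,0,0,0,0,0,0,0,0,0]' --fingers 0.3 --squeeze 40

```text
time_s: 1.6
ee_pos: [0.4703, -0.0873, 0.1501]
eef_rot: [-3.139, -0.01, 0.005]
contact_force: [-0.9, -0.6, 0.1]
width: 0.648
gripper_force: 0.0
```

>>> move_arm --moves '[0,0,0,0,0,0,0,0,0,0,0,0,0,0,0,0,0,0]'

```text
time_s: 1.9
ee_pos: [0.4697, -0.0938, 0.1532]
eef_rot: [3.141, -0.003, 0.001]
contact_force: [-0.7, -0.2, -0.9]
width: 0.649
gripper_force: 0.0
```

```bash
python3 - <<'E'
from m import *
print(monitor.sense()['q'])
c=cap('top','top1.png');s=cap('scene','scene1.png')
cv2.imwrite('pics/c1.png',cv2.hconcat([cv2.resize(c['image'][180:320,255:375],None,fx=3.3,fy=3.3),cv2.resize(s['image'][180:320,260:380],None,fx=3.3,fy=3.3)]))
E
```

```text
[ 0.44537834  0.23829402 -0.35444649  2.01084385  0.10464049  0.90870725
 -1.53716369]
```

View pics/c1.png

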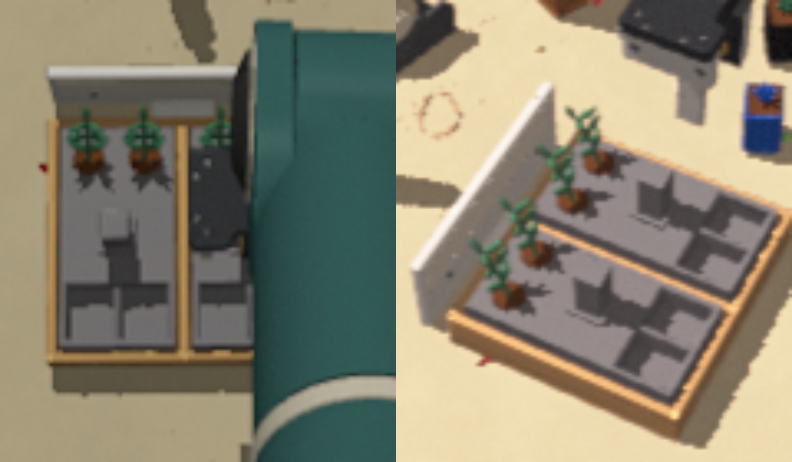

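The gripper is hanging at about (215,195), to the right of and behind the right tray's grip. It still needs about 24 mm in x and 43 mm in y, then the descent.

>>> move_arm --moves '[12,-22,0,0,0,0,12,-21,0,0,0,0,0,0,20,0,0,0,0,0,20,0,0,0,0,0,0,0,0,0,0,0,0,0,0,0]'

```text
time_s: 2.6
ee_pos: [0.4939, -0.05, 0.1132]
eef_rot: [-3.142, 0.001, 0.0]
contact_force: [0.4, -0.1, -0.5]
width: 0.649
gripper_force: 0.0
```

>>> move_arm --moves '[0,-1,22,0,0,0,0,0,22,0,0,0,0,0,22,0,0,0,0,0,0,0,0,0]'

```text
time_s: 3.0
ee_pos: [0.4931, -0.0489, 0.0458]
eef_rot: [-3.141, 0.001, 0.003]
contact_force: [-0.2, 1.1, 0.8]
width: 0.653
gripper_force: 0.0
```

>>> move_arm --moves '[0,0,0,0,0,0,0,0,0,0,0,0,0,0,0,0,0,0,0,0,0,0,0,0,0,0,0,0,0,0,0,0,0,0,0,0,0,0,0,0,0,0]' --fingers -1

```text
time_s: 3.7
ee_pos: [0.4942, -0.0495, 0.0471]
eef_rot: [3.141, -0.001, 0.001]
contact_force: [-1.1, -5.6, 6.6]
width: 0.231
gripper_force: 40.0
```

>>> move_arm --moves '[0,0,-5,0,0,0,0,0,-10,0,0,0,0,0,-15,0,0,0,0,0,-20,0,0,0,0,0,-25,0,0,0,0,0,-25,0,0,0,0,0,-25,0,0,0,0,0,0,0,0,0,0,0,0,0,0,-0.07,0,0,0,0,0,-0.1,0,0,0,0,0,-0.14,0,0,0,0,0,-0.14,0,0,0,0,0,-0.14,0,0,0,0,0,-0.14,0,0,0,0,0,-0.14,0,0,0,0,0,-0.14,0,0,0,0,0,-0.14,0,0,0,0,0,-0.14,0,0,0,0,0,-0.14,0,0,0,0,0,-0.14]'

```text
time_s: 5.7
ee_pos: [0.4933, -0.0484, 0.1706]
eef_rot: [-2.215, -2.226, 0.001]
contact_force: [0.3, 0.5, -2.3]
width: 0.232
gripper_force: 40.0
```

```bash
python3 - <<'E'
from m import *
s=monitor.sense();print(s['q'],s['ee_pos'],s['eef_rot'],s['width'],s['gripper_force'],s['contact_force'])
E
```

```text
[ 0.58484919  0.28299872 -0.63628406  1.94749702  0.20097078  0.97521956
 -0.14130454] [ 0.49328994 -0.04844232  0.17056224] [-2.21499435e+00 -2.22582075e+00  8.55741191e-04] 0.23154965515244874 39.99064564704895 [ 0.2812466   0.47018471 -2.33037713]
```

>>> move_arm --moves '[0,0,0,0,0,-0.14,0,0,0,0,0,-0.14,0,0,0,0,0,-0.14,0,0,0,0,0,-0.14,0,0,0,0,0,-0.14,0,0,0,0,0,-0.14,0,0,0,0,0,-0.14,0,0,0,0,0,-0.14,0,0,0,0,0,-0.14,0,0,0,0,0,-0.14,0,0,0,0,0,-0.1,0,0,0,0,0,-0.07,0,0,0,0,0,0,0,0,0,0,0,0,0,0,0,0,0,0]'

```text
time_s: 7.2
ee_pos: [0.4937, -0.0485, 0.1714]
eef_rot: [-0.005, -3.141, -0.0]
contact_force: [-0.4, -0.1, -3.0]
width: 0.233
gripper_force: 40.0
```

```bash
python3 - <<'E'
from m import *
s=monitor.sense();print(s['q'],s['ee_pos'],s['eef_rot'],s['width'])
c=cap('top','top2.png');s=cap('scene','scene2.png')
cv2.imwrite('pics/c2.png',cv2.hconcat([cv2.resize(c['image'][170:310,245:365],None,fx=3.3,fy=3.3),cv2.resize(s['image'][160:300,260:380],None,fx=3.3,fy=3.3)]))
E
```

```text
[ 0.82121325  0.35667186 -0.93494754  1.94026028  0.33771897  1.0104737
  1.30031226] [ 0.49371222 -0.04854587  0.17135531] [-5.43546352e-03 -3.14117234e+00 -3.58419828e-04] 0.2327779556265169
```

View pics/c2.png

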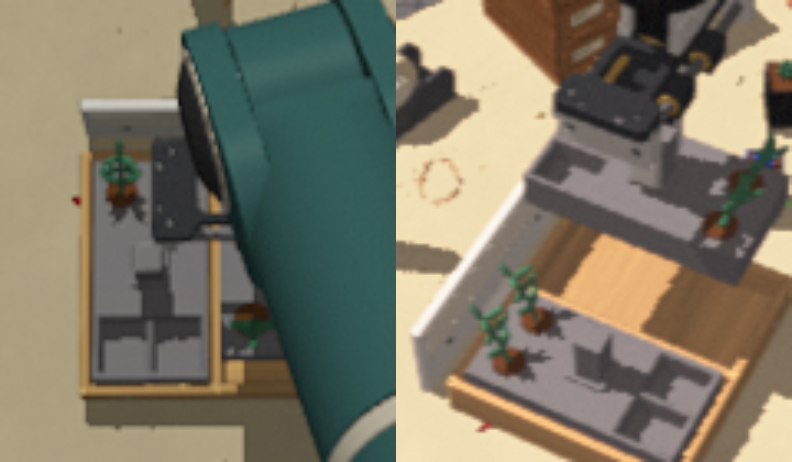

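The left tray is still as it was. The right tray is held level and turned, with its shoots towards the robot at about (745,190) and its sockets towards the bar. Next I lower it with a small y correction.

>>> move_arm --moves '[0,-2.5,20,0,0,0,0,0,25,0,0,0,0,0,25,0,0,0,0,0,15,0,0,0,0,0,8,0,0,0,0,0,5,0,0,0,0,0,5,0,0,0,0,0,0,0,0,0]'

```text
time_s: 8.1
ee_pos: [0.494, -0.0511, 0.0687]
eef_rot: [0.003, 3.141, -0.0]
contact_force: [0.0, 0.5, -1.9]
width: 0.231
gripper_force: 40.0
```

>>> move_arm --moves '[0,0,5,0,0,0,0,0,5,0,0,0,0,0,5,0,0,0,0,0,3,0,0,0,0,0,3,0,0,0,0,0,0,0,0,0,0,0,0,0,0,0]'

```text
time_s: 8.8
ee_pos: [0.4939, -0.051, 0.0477]
eef_rot: [-0.003, -3.141, -0.0]
contact_force: [-0.4, 0.6, -2.5]
width: 0.233
gripper_force: 40.0
```

>>> move_arm --moves '[0,0,1,0,0,0,0,0,1,0,0,0,0,0,0,0,0,0]'

```text
time_s: 9.1
ee_pos: [0.4941, -0.0511, 0.047]
eef_rot: [0.003, 3.141, -0.002]
contact_force: [-13.8, -0.6, 35.5]
width: 0.232
gripper_force: 40.0
```

>>> move_arm --moves '[0,0,0,0,0,0,0,0,0,0,0,0,0,0,0,0,0,0,0,0,0,0,0,0]' --fingers 0.3

```text
time_s: 9.5
ee_pos: [0.4939, -0.0511, 0.0456]
eef_rot: [-0.003, -3.141, -0.0]
contact_force: [0.1, 0.3, 0.4]
width: 0.537
gripper_force: 0.0
```

>>> move_arm --moves '[0,0,-15,0,0,0,0,0,-25,0,0,0,0,0,-30,0,0,0,0,20,0,0,0,0,0,30,0,0,0,0,0,32,0,0,0,0,0,20,0,0,0,0,0,0,0,0,0,0,0,0,0,0,0,0]'

```text
time_s: 10.4
ee_pos: [0.4941, 0.051, 0.1163]
eef_rot: [0.001, 3.141, -0.0]
contact_force: [0.3, -0.6, -0.3]
width: 0.652
gripper_force: 0.0
```

>>> move_arm --moves '[0,0,23,0,0,0,0,0,23,0,0,0,0,0,23,0,0,0,0,0,0,0,0,0]'

```text
time_s: 10.8
ee_pos: [0.4927, 0.0497, 0.045]
eef_rot: [-0.005, -3.138, 0.0]
contact_force: [-0.1, -0.1, 0.2]
width: 0.648
gripper_force: 0.0
```

>>> move_arm --moves '[0,0,0,0,0,0,0,0,0,0,0,0,0,0,0,0,0,0,0,0,0,0,0,0,0,0,0,0,0,0,0,0,0,0,0,0]' --fingers -1

```text
time_s: 11.4
ee_pos: [0.4942, 0.0508, 0.0469]
eef_rot: [0.003, 3.141, -0.0]
contact_force: [-0.7, -1.9, 4.9]
width: 0.235
gripper_force: 40.0
```

```bash
python3 - <<'E'
from m import *
s=monitor.sense();print(s['q'],s['ee_pos'],s['width'])
E
```

```text
[ 0.49138982  0.54989437 -0.80593988  2.03140874  0.55931641  0.79099348
  0.91928567] [0.49417431 0.05075038 0.04692361] 0.23487688006128327
```

>>> move_arm --moves '[0,0,-5,0,0,0,0,0,-10,0,0,0,0,0,-15,0,0,0,0,0,-20,0,0,0,0,0,-25,0,0,0,0,0,-25,0,0,0,0,0,-25,0,0,0,0,0,0,0,0,0,0,0,0,0,0,0.07,0,0,0,0,0,0.1,0,0,0,0,0,0.14,0,0,0,0,0,0.14,0,0,0,0,0,0.14,0,0,0,0,0,0.14,0,0,0,0,0,0.14,0,0,0,0,0,0.14,0,0,0,0,0,0.14,0,0,0,0,0,0.14,0,0,0,0,0,0.14,0,0,0,0,0,0.14]'

```text
time_s: 13.4
ee_pos: [0.4935, 0.0509, 0.1712]
eef_rot: [-2.228, -2.214, 0.001]
contact_force: [0.3, 0.6, -4.4]
width: 0.231
gripper_force: 40.0
```

>>> move_arm --moves '[0,0,0,0,0,0.14,0,0,0,0,0,0.14,0,0,0,0,0,0.14,0,0,0,0,0,0.14,0,0,0,0,0,0.14,0,0,0,0,0,0.14,0,0,0,0,0,0.14,0,0,0,0,0,0.14,0,0,0,0,0,0.14,0,0,0,0,0,0.14,0,0,0,0,0,0.1,0,0,0,0,0,0.07,0,0,0,0,0,0,0,0,0,0,0,0,0,0,0,0,0,0]'

```text
time_s: 14.9
ee_pos: [0.4939, 0.0509, 0.1715]
eef_rot: [-3.142, -0.003, 0.001]
contact_force: [0.3, -0.4, -4.1]
width: 0.23
gripper_force: 40.0
```

```bash
python3 - <<'E'
from m import *
s=monitor.sense();print(s['q'],s['ee_pos'],s['eef_rot'],s['width'])
E
```

```text
[ 0.1772213   0.24936791 -0.39219796  1.95173754  0.11501591  0.96225574
 -1.83908999] [0.493869   0.05090993 0.17147382] [-3.14150937e+00 -2.66227507e-03  6.88159348e-04] 0.2300466398816634
```

>>> move_arm --moves '[0,-0.5,20,0,0,0,0,0,25,0,0,0,0,0,25,0,0,0,0,0,15,0,0,0,0,0,8,0,0,0,0,0,5,0,0,0,0,0,5,0,0,0,0,0,0,0,0,0]'

```text
time_s: 15.7
ee_pos: [0.4941, 0.0514, 0.0686]
eef_rot: [-3.142, -0.0, -0.0]
contact_force: [0.1, 0.8, -4.4]
width: 0.234
gripper_force: 40.0
```

>>> move_arm --moves '[0,0,5,0,0,0,0,0,5,0,0,0,0,0,5,0,0,0,0,0,3,0,0,0,0,0,3,0,0,0,0,0,0,0,0,0,0,0,0,0,0,0]'

```text
time_s: 16.4
ee_pos: [0.4941, 0.0514, 0.0477]
eef_rot: [-3.142, 0.0, 0.0]
contact_force: [-0.9, -0.4, -4.2]
width: 0.233
gripper_force: 40.0
```

>>> move_arm --moves '[0,0,1,0,0,0,0,0,1,0,0,0,0,0,0,0,0,0]'

```text
time_s: 16.7
ee_pos: [0.4943, 0.0514, 0.0469]
eef_rot: [3.141, -0.0, 0.001]
contact_force: [-10.3, -1.1, 25.4]
width: 0.229
gripper_force: 40.0
```

>>> move_arm --moves '[0,0,0,0,0,0,0,0,0,0,0,0,0,0,0,0,0,0]' --fingers 0.3

```text
time_s: 17.0
ee_pos: [0.4943, 0.0514, 0.0458]
eef_rot: [-3.141, 0.0, -0.001]
contact_force: [-0.0, 0.8, 0.5]
width: 0.451
gripper_force: 0.0
```

>>> move_arm --moves '[0,0,-15,0,0,0,0,0,-25,0,0,0,0,0,-40,0,0,0,0,0,-40,0,0,0,0,0,-40,0,0,0,0,0,-20,0,0,0,0,-30,0,0,0,0,0,-40,0,0,0,0,0,-40,0,0,0,0,0,0,0,0,0,0]' --fingers 0.5

```text
time_s: 18.0
ee_pos: [0.4933, 0.1665, 0.2259]
eef_rot: [-3.14, -0.009, -0.0]
contact_force: [-0.3, -0.8, -0.6]
width: 0.749
gripper_force: 0.0
```

```bash
python3 - <<'E'
from m import *
s=monitor.sense();print(s['q'],s['ee_pos'],s['eef_rot'],s['width'])
c=cap('top','top3.png');s=cap('scene','scene3.png')
np.save('top3.npy',c['W']);np.save('scene3.npy',s['W'])
cv2.imwrite('pics/c3.png',cv2.hconcat([cv2.resize(c['image'][160:360,170:450],None,fx=1.4,fy=1.4),cv2.resize(s['image'][140:340,220:440],None,fx=1.4,fy=1.4)]))
E
```

```text
[ 0.02850678  0.24017576 -0.47859045  1.83572779  0.12170959  1.09392577
 -2.0591439 ] [0.49325818 0.1665302  0.22585345] [-3.13965935e+00 -9.28532395e-03 -1.76786452e-04] 0.7489737622298411
```

View pics/top3.png

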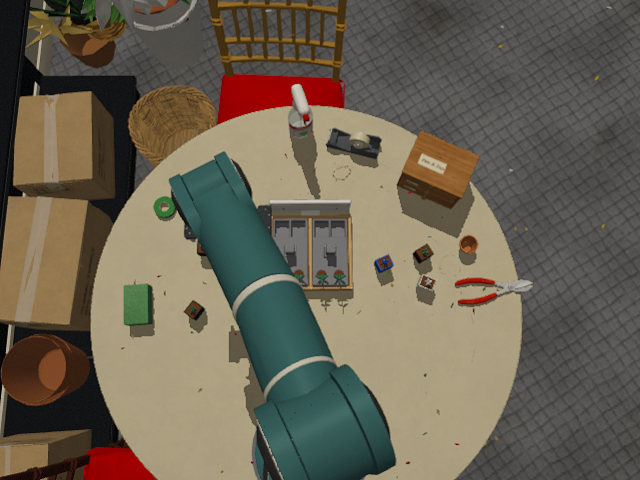

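View pics/scene3.png

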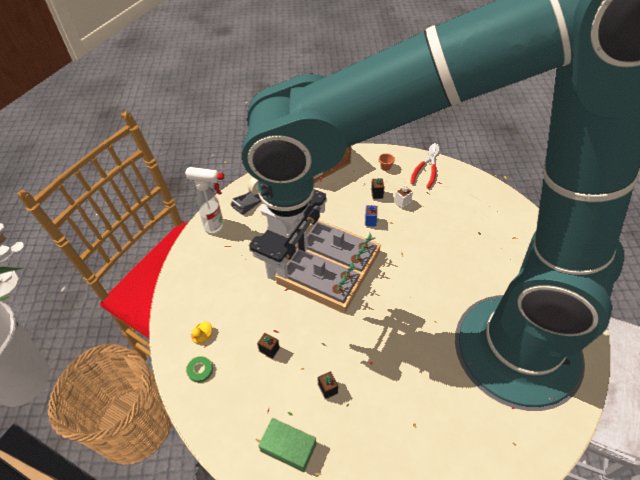

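Both trays are turned and home: shoots at (300–340,278) in the top view, sockets towards the bar. The three black plugs are where they were. I'll take plug A (near (0.507, 0.275), long side along world x) next.

>>> move_arm --moves '[4,-30,0,0,0,0,4,-40,0,0,0,0,5,-43,0,0,0,0,0,0,5,0,0,-0.1,0,0,10,0,0,-0.14,0,0,10,0,0,-0.14,0,0,10,0,0,-0.14,0,0,10,0,0,-0.14,0,0,10,0,0,-0.14,0,0,10,0,0,-0.14,0,0,10,0,0,-0.14,0,0,10,0,0,-0.14,0,0,10,0,0,-0.14,0,0,10,0,0,-0.14,0,0,0,0,0,-0.036,0,0,0,0,0,0,0,0,0,0,0,0]'

```text
time_s: 19.8
ee_pos: [0.5075, 0.2735, 0.1207]
eef_rot: [2.263, 2.179, -0.0]
contact_force: [0.5, 0.6, -0.2]
width: 0.751
gripper_force: 0.0
```

```bash
python3 - <<'E'
from m import *
s=monitor.sense();print(s['q'],s['ee_pos'],s['eef_rot'],np.degrees(2*np.arctan2(s['eef_rot'][1],s['eef_rot'][0])))
W=cap('scene','scene4.png')['W'].reshape(-1,3)
for c in((.507,.2746),(.3448,.2945),(.4887,-.2917)):
    q=W[(np.linalg.norm(W[:,:2]-c,axis=1)<.04)&(W[:,2]>.042)&(W[:,2]<.056)]; print(len(q),rect(q) if len(q)>20 else '')
E
```

```text
[ 0.04151009  0.54366266 -0.77477106  1.79415263  0.44845681  0.98861186
 -0.95235916] [0.50754056 0.27347282 0.12071365] [ 2.26281786e+00  2.17885516e+00 -2.54083864e-04] 87.83408833638644
215 (array([506.6, 275.5]), array([39.3, 33.2]), 0.1)
241 (array([344.2, 294.8]), array([32.5, 38.6]), 53.5)
101 (array([ 487.6, -290.9]), array([31.9, 41.3]), 24.0)
```

>>> move_arm --moves '[1,0,20,0,0,0,0,0,25,0,0,0,0,0,25,0,0,0,0,0,18,0,0,0,0,0,7,0,0,0,0,0,0,0,0,0,0,0,0,0,0,0]'

```text
time_s: 20.55
ee_pos: [0.5076, 0.2757, 0.0266]
eef_rot: [2.26, 2.182, 0.002]
contact_force: [-1.4, 0.3, -0.3]
width: 0.748
gripper_force: 0.0
```

>>> move_arm --moves '[0,0,0,0,0,0,0,0,0,0,0,0,0,0,0,0,0,0,0,0,0,0,0,0,0,0,0,0,0,0,0,0,0,0,0,0]' --fingers -1 --squeeze 30

```text
time_s: 21.15
ee_pos: [0.5073, 0.2754, 0.0258]
eef_rot: [2.26, 2.182, 0.0]
contact_force: [-0.0, -0.9, 3.1]
width: 0.401
gripper_force: 30.0
```

>>> move_arm --moves '[0,0,-5,0,0,0,0,0,-15,0,0,0,0,0,-25,0,0,0,0,0,-35,0,0,0,0,0,-30,0,0,0,0,0,0,0,0,-0.026,0,0,0,0,0,0]'

```text
time_s: 21.85
ee_pos: [0.5074, 0.2753, 0.1366]
eef_rot: [2.23, 2.212, 0.002]
contact_force: [0.2, 0.2, -1.3]
width: 0.403
gripper_force: 30.0
```

```bash
python3 - <<'E'
from m import *
s=monitor.sense();print(s['q'],s['ee_pos'],s['width'],np.degrees(2*np.arctan2(s['eef_rot'][1],s['eef_rot'][0])))
c=cap('scene','scene5.png');W=c['W'];x,y,z=s['ee_pos']
u,v=px(c,s['ee_pos']);print(u,v);u=int(u);v=int(v)
cv2.imwrite('pics/c5.png',cv2.resize(c['image'][v-50:v+50,u-65:u+65],None,fx=6,fy=6,interpolation=2))
E
```

```text
[ 0.05392854  0.52759265 -0.79499514  1.78104262  0.43700516  1.01698943
 -0.91689604] [0.50736351 0.27528271 0.13656564] 0.402614647893692 89.52630278957176
262.43761748483394 322.33257882505853
```

View pics/c5.png

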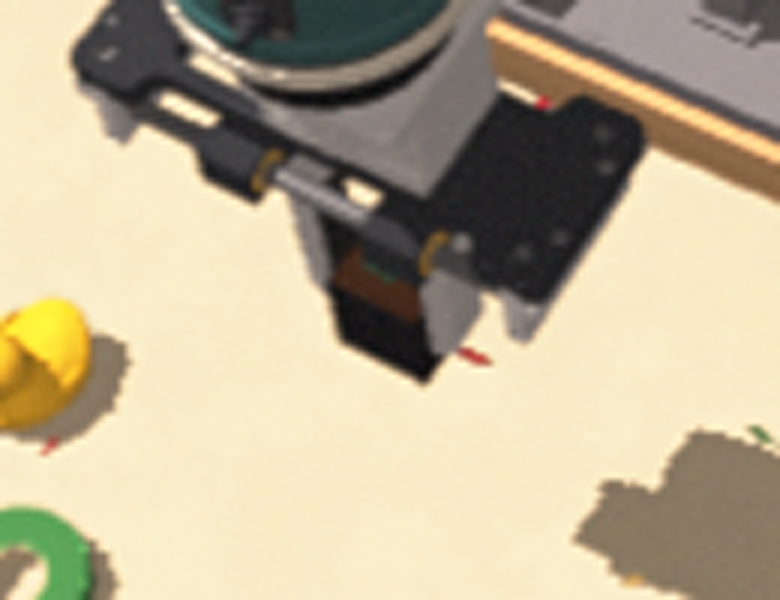

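Plug A is held upright between the fingers at about (385,310) in the crop, with an opening of 38 mm. Next I carry it to the left tray's outer socket.

>>> move_arm --moves '[-15,4,0,0,0,0,-30,7,0,0,0,0,-38,9,0,0,0,0,-40,9,0,0,0,0,-38,9,0,0,0,0,-27,6,0,0,0,0,-15,3,0,0,0,0,0,0,0,0,0,0,0,0,20,0,0,0,0,0,20,0,0,0,0,0,15,0,0,0,0,0,8,0,0,0,0,0,0,0,0,0,0,0,0,0,0,0]'

```text
time_s: 23.3
ee_pos: [0.5525, 0.0725, 0.0731]
eef_rot: [-2.231, -2.212, -0.001]
contact_force: [-0.4, -0.1, -1.7]
width: 0.399
gripper_force: 30.0
```

```bash
python3 - <<'E'
from m import *
s=monitor.sense();print(s['q'],s['ee_pos'],s['width'],s['contact_force'],np.degrees(2*np.arctan2(s['eef_rot'][1],s['eef_rot'][0])))
c=cap('scene','scene6.png');W=c['W'];x,y,z=s['ee_pos']
u,v=px(c,s['ee_pos']);print(u,v);u=int(u);v=int(v)
cv2.imwrite('pics/c6.png',cv2.resize(c['image'][v-50:v+50,u-65:u+65],None,fx=6,fy=6,interpolation=2))
E
```

```text
[ 0.37725188  0.56998485 -0.72510932  1.87367222  0.48242851  0.88033012
 -0.59398439] [0.55248648 0.07249081 0.07312442] 0.39897476823524125 [-0.42302346 -0.07677802 -1.71751872] -270.4842519062128
293.5483327512149 262.0539468220543
```

View pics/c6.png

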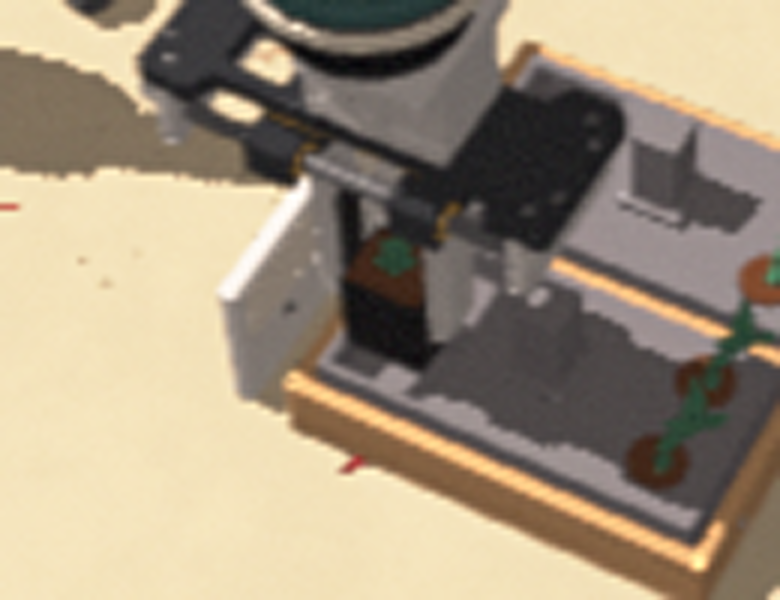

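The plug hangs just above the outer left socket, at about (390,310), and looks aligned. I'll shift it 1.5 mm in x and lower it in.

>>> move_arm --moves '[0,1.5,0,0,0,0,0,0,4,0,0,0,0,0,4,0,0,0,0,0,3,0,0,0,0,0,3,0,0,0,0,0,0,0,0,0]'

```text
time_s: 23.95
ee_pos: [0.5535, 0.0719, 0.0582]
eef_rot: [-2.231, -2.211, 0.001]
contact_force: [-0.2, -0.1, -1.2]
width: 0.401
gripper_force: 30.0
```

>>> move_arm --moves '[0,0,4,0,0,0,0,0,4,0,0,0,0,0,3,0,0,0,0,0,2,0,0,0,0,0,0,0,0,0]'

```text
time_s: 24.45
ee_pos: [0.5538, 0.072, 0.0457]
eef_rot: [2.231, 2.212, -0.0]
contact_force: [-2.6, -0.4, 3.1]
width: 0.402
gripper_force: 30.0
```

>>> move_arm --moves '[0,0,1,0,0,0,0,0,0,0,0,0]'

```text
time_s: 24.65
ee_pos: [0.5539, 0.0721, 0.0457]
eef_rot: [2.231, 2.211, -0.0]
contact_force: [-8.1, -2.1, 24.8]
width: 0.399
gripper_force: 30.0
```

>>> move_arm --moves '[0,0,0,0,0,0,0,0,0,0,0,0,0,0,0,0,0,0]' --fingers 0.15

```text
time_s: 24.95
ee_pos: [0.5538, 0.072, 0.0445]
eef_rot: [-2.231, -2.211, -0.0]
contact_force: [0.0, -0.5, -0.2]
width: 0.566
gripper_force: 0.0
```

>>> move_arm --moves '[0,0,-10,0,0,0,0,0,-20,0,0,0,0,0,-40,0,0,0,0,0,-40,0,0,0,0,0,-20,0,0,0,0,0,0,0,0,0,0,0,0,0,0,0]'

```text
time_s: 25.65
ee_pos: [0.5538, 0.0718, 0.175]
eef_rot: [2.231, 2.211, 0.0]
contact_force: [0.3, -0.0, 0.4]
width: 0.579
gripper_force: 0.0
```

```bash
cat > pl.py <<'E'
from m import *
W=cap('scene')['W'].reshape(-1,3);V=cap('top')['W'].reshape(-1,3)
for c in((.554,.0725),(.554,.0305),(.3448,.2945),(.4887,-.2917)):
  for w,t in((W,'s'),(V,'t')):
    lo,hi=(.060,.078) if c[0]>.54 else (.042,.056)
    q=w[(np.linalg.norm(w[:,:2]-c,axis=1)<.04)&(w[:,2]>lo)&(w[:,2]<hi)]; print(t,len(q),(rect(q),q[:,2].mean().round(4)) if len(q)>20 else '')
s=monitor.sense();print(s['q'],s['ee_pos'],s['contact_force'],np.degrees(2*np.arctan2(s['eef_rot'][1],s['eef_rot'][0])))
E
python3 pl.py
```

```text
s 173 ((array([552.2,  72. ]), array([33.7, 39.1]), 89.7), np.float64(0.0682))
t 0 
s 45 ((array([552.8,  61.9]), array([37.1, 13. ]), 0.8), np.float64(0.0685))
t 0 
s 239 ((array([343.7, 295.2]), array([32.5, 38.7]), 53.3), np.float64(0.0488))
t 160 ((array([345. , 293.8]), array([32.9, 37.9]), 53.7), np.float64(0.051))
s 105 ((array([ 488. , -291.1]), array([31.7, 41.5]), 31.8), np.float64(0.0486))
t 155 ((array([ 489.5, -292.2]), array([32.3, 38.6]), 30.3), np.float64(0.0501))
[ 0.4487733   0.44323786 -0.80637031  1.79381476  0.36217751  1.06068815
 -0.49908409] [0.55332273 0.0718159  0.17394111] [-0.29900301  0.65380994 -0.00400373] -270.5121551524082
```

Plug A is seated (top at 0.069 m, centred). Now plug B.

>>> move_arm --moves '[15,-14,0,0,0,0,30,-29,0,0,0,0,32,-31,0,0,0,0,32,-31,0,0,0,0,32,-31,0,0,0,0,32,-31,0,0,0,0,30,-29,0,0,0,0,18,-15,0,0,0,0,0,0,10,0,0,0.125,0,0,10,0,0,0.125,0,0,10,0,0,0.126,0,0,10,0,0,0.126,0,0,10,0,0,0.126,0,0,0,0,0,0,0,0,0,0,0,0]' --fingers 0.5

```text
time_s: 27.25
ee_pos: [0.344, 0.295, 0.1246]
eef_rot: [-2.802, -1.421, 0.001]
contact_force: [0.1, 0.4, 0.0]
width: 0.751
gripper_force: 0.0
```

```bash
cat > d.py <<'E'
import sys
from m import *
s=monitor.sense();r=R.from_rotvec(s['eef_rot']);t=np.array([float(a) for a in sys.argv[1:4]])
print(s['q'].round(2),s['ee_pos'].round(4),np.degrees(2*np.arctan2(s['eef_rot'][1],s['eef_rot'][0])).round(2),'tool shift mm',(r.inv().apply(t-s['ee_pos'])*1000).round(1))
E
python3 d.py .3445 .2945 .026; python3 pl.py
```

```text
[-0.07  0.31 -0.81  2.08  0.29  0.86 -1.68] [0.344  0.295  0.1246] -306.22 tool shift mm [-0.1  0.7 98.6]
s 0 
t 172 ((array([553.5,  71.3]), array([38.9, 31.1]), 0.3), np.float64(0.0712))
s 0 
t 75 ((array([552.8,  62.3]), array([37.4, 13. ]), 0.1), np.float64(0.0713))
s 121 ((array([348.6, 301.5]), array([15.9, 37.3]), 53.8), np.float64(0.0488))
t 0 
s 0 
t 155 ((array([ 490.1, -292.8]), array([32.4, 40.9]), 30.5), np.float64(0.05))
[-0.06743133  0.31006671 -0.80940561  2.08103863  0.29431002  0.86459263
 -1.68018681] [0.34460992 0.29505211 0.12497521] [-0.24190738 -0.07505814  0.51831432] -306.3017133259126
```

>>> move_arm --moves '[0,0,20,0,0,0,0,0,27,0,0,0,0,0,27,0,0,0,0,0,18,0,0,0,0,0,6,0,0,0,0,0,0,0,0,0,0,0,0,0,0,0]'

```text
time_s: 28.05
ee_pos: [0.3452, 0.2952, 0.0276]
eef_rot: [-2.805, -1.415, -0.002]
contact_force: [-1.3, 0.4, -0.2]
width: 0.747
gripper_force: 0.0
```

>>> move_arm --moves '[0,0,0,0,0,0,0,0,0,0,0,0,0,0,0,0,0,0,0,0,0,0,0,0,0,0,0,0,0,0,0,0,0,0,0,0]' --fingers -1

```text
time_s: 28.65
ee_pos: [0.345, 0.2949, 0.0268]
eef_rot: [2.805, 1.414, 0.0]
contact_force: [-0.1, -0.7, 5.1]
width: 0.404
gripper_force: 30.0
```

>>> move_arm --moves '[0,0,-5,0,0,0,0,0,-15,0,0,0,0,0,-25,0,0,0,0,0,-35,0,0,0,0,0,-40,0,0,0,0,0,0,0,0,-0.12,0,0,0,0,0,-0.13,0,0,0,0,0,-0.13,0,0,0,0,0,-0.13,0,0,0,0,0,-0.127,0,0,0,0,0,0,0,0,0,0,0,0]'

```text
time_s: 29.85
ee_pos: [0.3447, 0.2948, 0.1468]
eef_rot: [-2.226, -2.217, 0.0]
contact_force: [0.7, -0.0, -1.6]
width: 0.405
gripper_force: 30.0
```

```bash
python3 d.py .554 .0303 .075
```

```text
[ 0.07  0.31 -0.97  2.06  0.32  0.93 -1.08] [0.3447 0.2948 0.1468] -270.23 tool shift mm [-263.6  210.3   71.7]
```

>>> move_arm --moves '[-15,12,0,0,0,0,-28,22,0,0,0,0,-32,26,0,0,0,0,-34,27,0,0,0,0,-34,27,0,0,0,0,-34,27,0,0,0,0,-34,27,0,0,0,0,-30,24,0,0,0,0,-22.5,18,0,0,0,0,0,0,0,0,0,0,0,0,20,0,0,0,0,0,25,0,0,0,0,0,18,0,0,0,0,0,9,0,0,0,0,0,0,0,0,0,0,0,0,0,0,0]'

```text
time_s: 31.45
ee_pos: [0.555, 0.0318, 0.0754]
eef_rot: [2.222, 2.221, 0.001]
contact_force: [-0.8, -0.1, -1.2]
width: 0.403
gripper_force: 30.0
```

```bash
python3 d.py .554 .0303 .0468;python3 - <<'E'
from m import *
s=monitor.sense();c=cap('scene')
u,v=px(c,s['ee_pos']);print(u,v);u=int(u);v=int(v)
cv2.imwrite('pics/c7.png',cv2.resize(c['image'][v-50:v+50,u-65:u+65],None,fx=6,fy=6,interpolation=2))
E
```

```text
[ 0.46  0.57 -0.74  1.88  0.49  0.89 -0.52] [0.555  0.0318 0.0754] 89.97 tool shift mm [-1.5 -1.1 28.6]
300.74782230345545 249.32473898662363
```

View pics/c7.png

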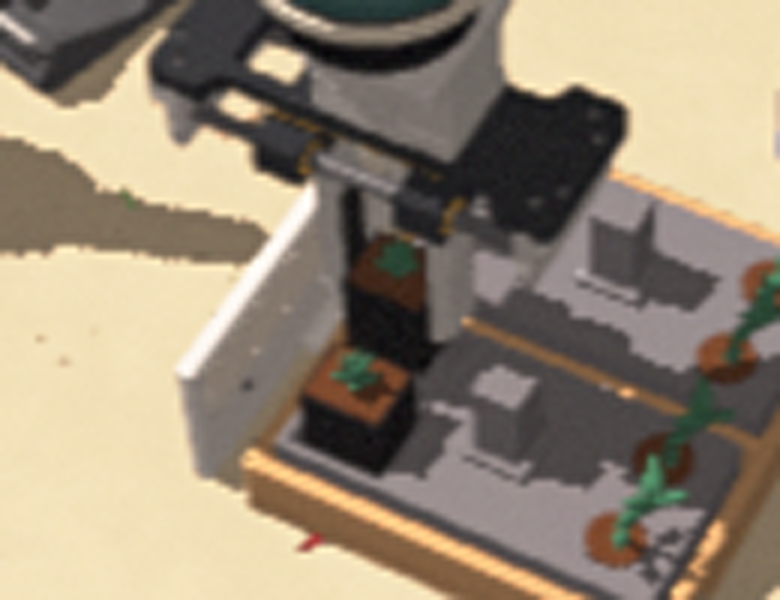

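Plug A stands home at (360,410), and plug B hangs above the inner socket at (390,300). I'll correct about 1 mm and insert it.

>>> move_arm --moves '[-1,-1,0,0,0,0,0,0,4,0,0,0,0,0,4,0,0,0,0,0,4,0,0,0,0,0,3,0,0,0,0,0,0,0,0,0]'

```text
time_s: 32.1
ee_pos: [0.5535, 0.0304, 0.0591]
eef_rot: [-2.221, -2.221, 0.001]
contact_force: [-0.0, 0.6, -0.1]
width: 0.403
gripper_force: 30.0
```

>>> move_arm --moves '[0,0,4,0,0,0,0,0,4,0,0,0,0,0,3,0,0,0,0,0,1,0,0,0,0,0,0,0,0,0]'

```text
time_s: 32.6
ee_pos: [0.5537, 0.0304, 0.0475]
eef_rot: [-2.221, -2.221, 0.0]
contact_force: [-0.0, 0.8, -1.1]
width: 0.404
gripper_force: 30.0
```

>>> move_arm --moves '[0,0,1,0,0,0,0,0,1,0,0,0,0,0,0,0,0,0]'

```text
time_s: 32.9
ee_pos: [0.554, 0.0304, 0.0468]
eef_rot: [2.221, 2.221, -0.0]
contact_force: [-6.9, -1.8, 21.8]
width: 0.401
gripper_force: 30.0
```

>>> move_arm --moves '[0,0,0,0,0,0,0,0,0,0,0,0,0,0,0,0,0,0]' --fingers 0.15

```text
time_s: 33.2
ee_pos: [0.5538, 0.0303, 0.0457]
eef_rot: [2.221, 2.221, 0.0]
contact_force: [0.0, 0.2, -0.1]
width: 0.571
gripper_force: 0.0
```

>>> move_arm --moves '[0,0,-10,0,0,0,0,0,-20,0,0,0,0,0,-40,0,0,0,0,0,-40,0,0,0,0,0,-20,0,0,0,0,0,0,0,0,0,0,0,0,0,0,0]'

```text
time_s: 33.9
ee_pos: [0.5538, 0.0302, 0.176]
eef_rot: [2.221, 2.221, 0.0]
contact_force: [0.4, 0.2, 0.4]
width: 0.575
gripper_force: 0.0
```

```bash
python3 pl.py; python3 d.py .489 -.2917 .125
```

```text
s 267 ((array([552.9,  61.3]), array([38.8, 56.8]), 0.7), np.float64(0.0685))
t 59 ((array([553.6,  83. ]), array([10.6, 37.4]), 86.1), np.float64(0.0706))
s 213 ((array([553.1,  41.4]), array([54.4, 39.5]), 89.8), np.float64(0.0687))
t 0 
s 0 
t 0 
s 105 ((array([ 486.6, -289.1]), array([31.4, 40.6]), 25.6), np.float64(0.0493))
t 158 ((array([ 489.8, -292.2]), array([32.2, 39.5]), 30.0), np.float64(0.0501))
[ 0.54149471  0.44087179 -0.82767994  1.80173856  0.36761623  1.06205246
 -0.42182066] [0.55331801 0.03022255 0.17494683] [ 0.2307814   0.31673101 -0.35066709] -270.0003146016251
[ 0.54  0.44 -0.83  1.8   0.37  1.06 -0.42] [0.5533 0.0302 0.1749] -270.0 tool shift mm [-321.9  -64.3   50. ]
```

Both plugs are home. Now plug C on the right side.

>>> move_arm --moves '[-15,-3,0,0,0,0,-30,-6,0,0,0,0,-36,-7,0,0,0,0,-36,-7,0,0,0,0,-36,-7,0,0,0,0,-36,-7,0,0,0,0,-36,-7,0,0,0,0,-36,-7,0,0,0,0,-34,-7,0,0,0,0,-27,-6,0,0,0,0,0,0,0,0,0,0.12,0,0,8,0,0,0.13,0,0,8,0,0,0.13,0,0,8,0,0,0.13,0,0,8,0,0,0.13,0,0,8,0,0,0.13,0,0,8,0,0,0.13,0,0,0,0,0,0.13,0,0,0,0,0,0,0,0,0,0,0,0]' --fingers 0.25

```text
time_s: 36.0
ee_pos: [0.4894, -0.2919, 0.1274]
eef_rot: [-3.025, -0.845, 0.001]
contact_force: [0.1, 0.0, -0.1]
width: 0.621
gripper_force: 0.0
```

```bash
python3 d.py .489 -.2917 .026; python3 pl.py; python3 - <<'E'
from m import *
s=monitor.sense();c=cap('scene')
u,v=px(c,s['ee_pos']);print(u,v);u=int(u);v=int(v)
cv2.imwrite('pics/c8.png',cv2.resize(c['image'][v-50:v+50,u-65:u+65],None,fx=6,fy=6,interpolation=2))
E
```

```text
[ 0.88  0.45 -0.5   1.81  0.26  0.94 -0.76] [ 0.4894 -0.2919  0.1274] -328.8 tool shift mm [ -0.2  -0.3 101.4]
s 266 ((array([552.9,  61. ]), array([40.2, 55.5]), 0.0), np.float64(0.0684))
t 235 ((array([553.3,  60. ]), array([54.1, 38.7]), 89.5), np.float64(0.0709))
s 216 ((array([552.5,  41.9]), array([40.1, 55.1]), 1.5), np.float64(0.0686))
t 235 ((array([553.3,  42. ]), array([38.1, 54.1]), 1.1), np.float64(0.0708))
s 0 
t 0 
s 111 ((array([ 487. , -290.4]), array([32.4, 40.4]), 32.9), np.float64(0.0487))
t 0 
[ 0.88076285  0.4532137  -0.50446473  1.8117037   0.26426503  0.9440299
 -0.76444262] [ 0.48957217 -0.29186078  0.12754211] [ 0.51060123 -0.05262564 -0.10263239] -328.8429459041764
379.2767925404316 162.32754889322777
```

View pics/c8.png

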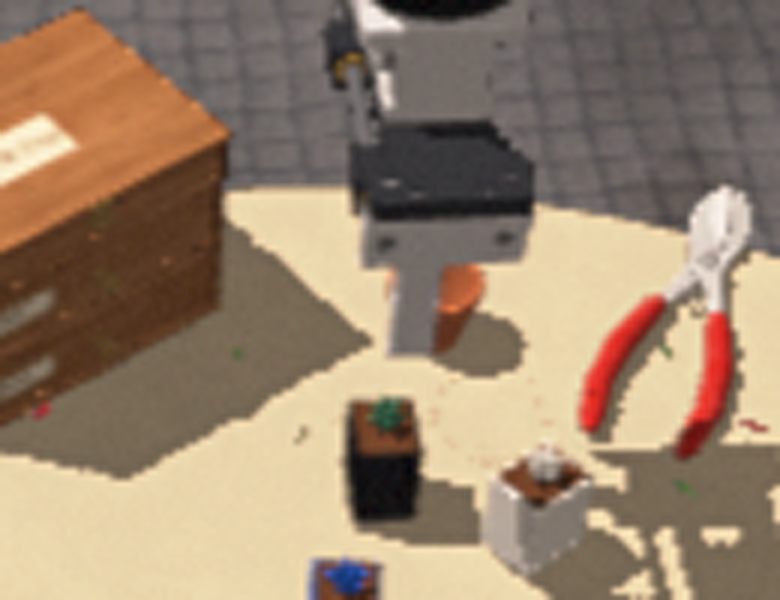

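The gripper is straight above the black plug at (385,455). Blue (345,580), white (540,510), the pot and the crate are all clear of the fingers.

>>> move_arm --moves '[0,0,20,0,0,0,0,0,27,0,0,0,0,0,27,0,0,0,0,0,20,0,0,0,0,0,7,0,0,0,0,0,0,0,0,0,0,0,0,0,0,0]'

```text
time_s: 36.85
ee_pos: [0.4903, -0.2919, 0.0276]
eef_rot: [3.027, 0.84, 0.001]
contact_force: [2.0, -0.2, 0.5]
width: 0.623
gripper_force: 0.0
```

>>> move_arm --moves '[0,0,0,0,0,0,0,0,0,0,0,0,0,0,0,0,0,0,0,0,0,0,0,0,0,0,0,0,0,0,0,0,0,0,0,0]' --fingers -1

```text
time_s: 37.45
ee_pos: [0.49, -0.2919, 0.0272]
eef_rot: [3.027, 0.839, 0.0]
contact_force: [0.0, 0.3, 6.7]
width: 0.402
gripper_force: 30.0
```

>>> move_arm --moves '[0,0,-5,0,0,0,0,0,-15,0,0,0,0,0,-25,0,0,0,0,0,-35,0,0,0,0,0,-40,0,0,0,0,0,-5,0,0,-0.12,0,0,0,0,0,-0.13,0,0,0,0,0,-0.13,0,0,0,0,0,-0.13,0,0,0,0,0,-0.13,0,0,0,0,0,-0.13,0,0,0,0,0,-0.13,0,0,0,0,0,-0.13,0,0,0,0,0,0,0,0,0,0,0,0]'

```text
time_s: 38.95
ee_pos: [0.4898, -0.2917, 0.1522]
eef_rot: [2.226, 2.217, 0.0]
contact_force: [-0.1, 0.5, -1.3]
width: 0.403
gripper_force: 30.0
```

```bash
python3 d.py .554 -.0303 .075
```

```text
[ 1.05  0.47 -0.73  1.79  0.37  1.02  0.17] [ 0.4898 -0.2917  0.1522] 89.76 tool shift mm [261.7  63.2  77.2]
```

>>> move_arm --moves '[15,4,0,0,0,0,30,7,0,0,0,0,36,9,0,0,0,0,38,9,0,0,0,0,38,9,0,0,0,0,38,9,0,0,0,0,36,9,0,0,0,0,31,7,0,0,0,0,0,0,0,0,0,0,0,0,20,0,0,0,0,0,25,0,0,0,0,0,22,0,0,0,0,0,10,0,0,0,0,0,0,0,0,0,0,0,0,0,0,0]'

```text
time_s: 40.45
ee_pos: [0.5532, -0.0294, 0.0755]
eef_rot: [2.222, 2.221, 0.001]
contact_force: [0.4, -0.5, -1.2]
width: 0.4
gripper_force: 30.0
```

```bash
python3 d.py .554 -.0303 .0472;python3 - <<'E'
from m import *
s=monitor.sense();c=cap('scene')
u,v=px(c,s['ee_pos']);print(u,v);u=int(u);v=int(v)
cv2.imwrite('pics/c9.png',cv2.resize(c['image'][v-50:v+50,u-65:u+65],None,fx=6,fy=6,interpolation=2))
E
```

```text
[ 0.57  0.56 -0.73  1.88  0.48  0.88 -0.4 ] [ 0.5532 -0.0294  0.0755] 89.98 tool shift mm [-0.9  0.8 28.3]
313.1233216016608 232.60822802844615
```

View pics/c9.png

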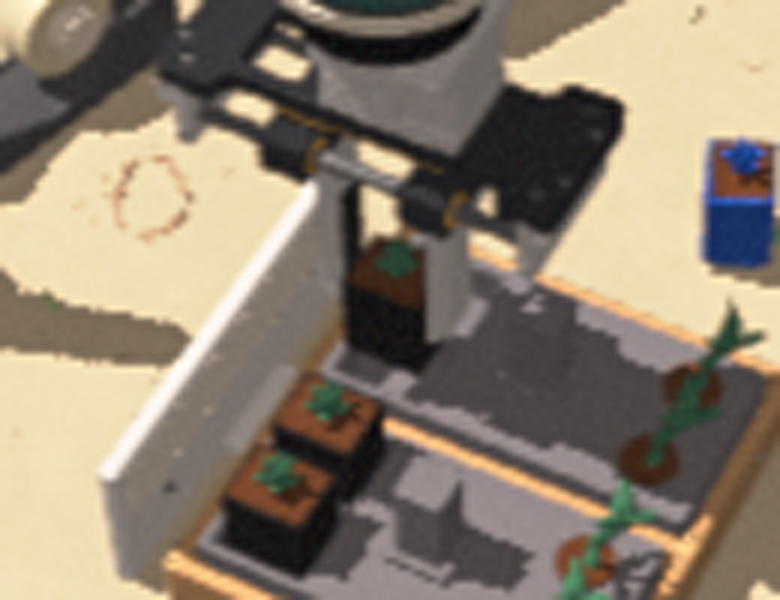

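Plugs A and B stand home at (280,510) and (330,430). Plug C is over the right tray's inner socket at (390,300).

>>> move_arm --moves '[-0.5,0.5,0,0,0,0,0,0,4,0,0,0,0,0,4,0,0,0,0,0,4,0,0,0,0,0,3,0,0,0,0,0,0,0,0,0]'

```text
time_s: 41.1
ee_pos: [0.553, -0.0301, 0.0591]
eef_rot: [-2.221, -2.221, 0.001]
contact_force: [-0.6, 0.4, -1.1]
width: 0.399
gripper_force: 30.0
```

>>> move_arm --moves '[0,0,4,0,0,0,0,0,4,0,0,0,0,0,3,0,0,0,0,0,1,0,0,0,0,0,0,0,0,0]'

```text
time_s: 41.6
ee_pos: [0.5532, -0.0301, 0.0475]
eef_rot: [-2.221, -2.221, 0.0]
contact_force: [-0.2, -0.2, 0.1]
width: 0.403
gripper_force: 30.0
```

>>> move_arm --moves '[0,0,1,0,0,0,0,0,1,0,0,0,0,0,0,0,0,0]'

```text
time_s: 41.9
ee_pos: [0.5536, -0.03, 0.047]
eef_rot: [2.221, 2.221, -0.0]
contact_force: [-10.0, 0.1, 27.4]
width: 0.401
gripper_force: 30.0
```

>>> move_arm --moves '[0,0,0,0,0,0,0,0,0,0,0,0,0,0,0,0,0,0]' --fingers 0.15

```text
time_s: 42.2
ee_pos: [0.5533, -0.0302, 0.0457]
eef_rot: [-2.222, -2.221, -0.0]
contact_force: [0.0, -0.1, 0.0]
width: 0.572
gripper_force: 0.0
```

>>> move_arm --moves '[0,0,-10,0,0,0,0,0,-20,0,0,0,0,0,-40,0,0,0,0,0,-40,0,0,0,0,0,-40,0,0,0,-20,0,0,0,0,0,-40,0,0,0,0,0,-45,0,0,0,0,0,-45,0,0,0,0,0,-45,0,0,0,0,0,-40,0,0,0,0,0,-20,0,0,0,0,0,0,0,0,0,0,0,0,0,0,0,0,0]'

```text
time_s: 43.6
ee_pos: [0.5535, -0.2842, 0.196]
eef_rot: [-2.221, -2.222, -0.001]
contact_force: [0.4, 0.1, -0.3]
width: 0.576
gripper_force: 0.0
```

```bash
python3 - <<'E'
from m import *
t=cap('top','topf.png');s=cap('scene','scenef.png')
for n,c in(('t',t),('s',s)):
  W=c['W'].reshape(-1,3);W=W[np.isfinite(W).all(1)]
  for x,y in((.554,.072),(.554,.0303),(.554,-.0303)):
    q=W[(abs(W[:,0]-x)<.022)&(abs(W[:,1]-y)<.018)];q=q[(q[:,2]>.055)&(q[:,2]<.078)];print(n,'plug',len(q),rect(q) if len(q)>9 else '',q[:,2].mean())
  for x in(.455,.515):
   for y in(.072,.03,-.03,-.072):
    q=W[(abs(W[:,0]-x)<.008)&(abs(W[:,1]-y)<.01)];print(n,'tray z',x,y,np.median(q[:,2]).round(4) if len(q) else None)
cv2.imwrite('pics/cf.png',cv2.resize(t['image'][170:310,140:500],None,fx=2.2,fy=2.2,interpolation=2))
E
```

```text
t plug 170 (array([553.3,  71.4]), array([37.9, 31.2]), 0.4) 0.070560050127633
t plug 166 (array([553.1,  30.6]), array([37.8, 30.9]), 0.3) 0.07060763445001844
t plug 169 (array([553.9, -30.7]), array([30.8, 40.6]), 90.0) 0.06986570452529232
t tray z 0.455 0.072 0.0428
t tray z 0.455 0.03 0.0422
t tray z 0.455 -0.03 0.0429
t tray z 0.455 -0.072 0.0424
t tray z 0.515 0.072 0.0431
t tray z 0.515 0.03 0.0432
t tray z 0.515 -0.03 0.0434
t tray z 0.515 -0.072 0.0423
s plug 197 (array([552.3,  72.3]), array([39.5, 34.2]), 2.7) 0.06725498082177701
s plug 188 (array([553.4,  31.6]), array([41. , 34.3]), 4.2) 0.06745180862373272
s plug 174 (array([552.3, -30.1]), array([34.2, 39. ]), 88.6) 0.06730806545790437
s tray z 0.455 0.072 0.0403
s tray z 0.455 0.03 0.0411
s tray z 0.455 -0.03 0.041
s tray z 0.455 -0.072 0.041
s tray z 0.515 0.072 0.0408
s tray z 0.515 0.03 0.0408
s tray z 0.515 -0.03 0.0416
s tray z 0.515 -0.072 0.0402
```

View pics/scenef.png

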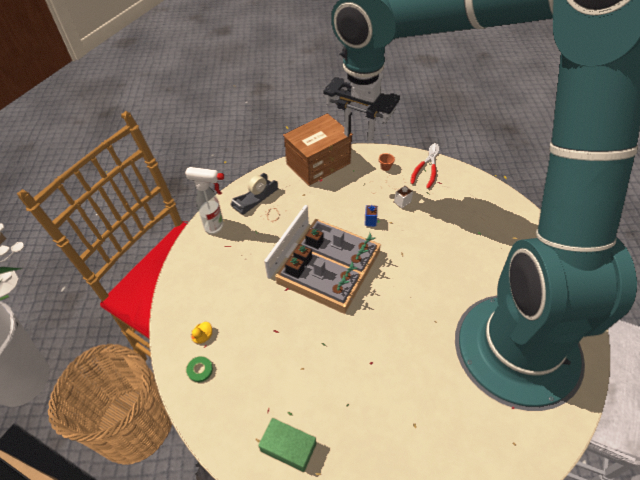

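The view shows three plugs home at (295–313,240–265), both trays level with their shoots away from the bar, and no black plug left on the table. The duck, pot and tape haven't moved. I'm handing in.

```bash
python3 -c "
from station import bot
print(bot.sign_off())"
```

```text
the job is handed in; nothing more can be done
None
```

I turned both trays half round and put them back home, pressed the three black plugs that were on the table upright into their own sockets, and handed the job in at about 44 s; no verdict came back.

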